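# Press a label holder home behind the lip of a jar riser

## Task

Take the loose label holder out of its wooden block and slide its blade down behind the metal lip of the jar riser, in the empty bay beside the holder already fitted. Feel for the sprung bar under the blade, push on until the holder is fully home with its shoulders down on the end stops, and finish still gripping it and pressing it home, as it springs up if let go. Leave the jars and the paint tube alone.

Things in the scene. Friction and masses are not known exactly. Their poses are not given: they have to be found in the camera images.
- label_holder: loose upright aluminium label holder, 60 g. Origin: middle of the blade's lower edge; x through its thickness, y along its width, z up. Blade 56 wide (y), 4 thick (x), z 0-36 mm; shoulders 80 wide, 4 thick, z 36-42; card plate 56 wide, 4 thick, to 72; grey grip bar on top 46 wide, 12 thick (x), z 72-96: grip it across the 12 mm from above. Either way round fits. Starts in the block
- stand: fixed wooden block, 50 x 90 x 40 mm high; origin under its centre; x across its slot, y along it. Slot 6 x 60 mm, 30 mm deep, open at the top; the holder's blade stands on the slot's floor, 10 mm above the table, axes parallel to the block's, and pulls straight up out of it
- riser: fixed wooden jar riser, 240 mm wide (y), 142 mm deep (x), top 60 mm above the table; origin under the middle of its wooden part; the front with the metal lip faces its -x. Two label bays along the front: the one toward its +y is empty; the one toward -y, 110 mm away, has a like holder fitted, part of the riser. Two jars stand on top
- bay_mouth (a point): middle of the empty bay's mouth, 60 mm above the table, level with riser top, lip and end stops; x across the slot, y along it, z up. The slot goes straight down: 7 mm wide (x), flared to 15 mm in the top 7 mm, 66 mm long between end stops. Keeper bar 26 mm below this point. Home: holder's origin 36 mm below it, shoulders on the end stops
- keeper (a joint): the sprung steel bar at the bottom of the empty bay's slot, how far it is pressed down (m): 0 at rest, 0.010 with the holder fully home (its end at 0.012 is not reached). Pressing starts at about 3 N and takes about 8 N at 0.010; it springs back when released
- jar_peach: jar with an orange-red lid, 60 x 60 x 63 mm, on the riser about 100 mm behind the slot of the empty bay; origin under its centre. Leave it
- jar_white: jar with a light blue lid, 52 x 52 x 64 mm, on the riser behind the fitted holder; origin under its centre. Leave it
- jar_navy: small dark blue jar, 41 x 41 x 47 mm, on the table to the left of the riser; origin under its centre. Leave it
- paint_tube: white paint tube, 34 x 90 x 22 mm, lying on the table in front of the riser; origin under its centre. Leave it
Not all that is in view belongs to the job. Leave any yellow look-alike of the stand alone.

How it is judged:
By the outcome, as a careful person would: the job done as asked, in the order asked, and still so for the second after the job is handed in, while the arm keeps its last pose, push and grip.
It also fails if it takes over 38 s, if anything falls off the work surface, if the arm or the gripper's body presses on something with over 40 N, if the wrist force passes 120 N, or if a joint passes its speed limit or range.

## Robot

A 6-joint arm with a two-finger parallel gripper is mounted at the origin on a cart in front of the work surface, level with it; the furniture and walls round the work are solid. World frame = base frame: x ahead of the robot, y to its left, z up, the work surface at z = 0. Lengths are in m, angles in rad, forces in N, time in s.
With the tool pointing down it reaches from about 0.275 to 0.85 m from the base axis. Payload 5.2 kg.
Tool frame: the origin (TCP) lies midway between the tips of the shut fingers; the grasp point (between the pads) lies 19 mm behind it; z points along the fingers, y is the line along which they close (so a half turn about z gives the same grasp; the last joint's range is limited). The gripper opens to 85 mm and grips with 20 to 120 N. Pads are 22 mm wide; open, the fingers measure 114 mm over their backs; the gripper's body (76 mm by 85 mm) begins 54 mm behind the grasp point. The pads swing forward as they close: fully open they stand 13 mm farther back than shut.
Start: joints at [-1.382, 0.259, 1.535, -0, 1.348, -0.203], TCP at [0.21, -0.508, 0.231] pointing down, gripper open.
Joint ranges: [-3.14, 3.14], [-0.91, 2.08], [0.19, 2.58], [-1.22, 4.36], [0.22, 2.71], [-3.12, 3.12]. Speed limits (rad/s): [2.57, 2.57, 3.14, 3.14, 3.14, 3.14].

## Interface

Orientations are given as a unit quaternion [w, x, y, z].
In Python, from station import ctrl gives the robot as it stands.
- The arm moves only by the shell command python3 -m handwheel 'ROWS' [FORCE]. ROWS is JSON, a list of rows, each a list of 3 entries, a list of its own where there are three numbers: the opening, from -1 (shut) to 1 (fully open), then the shift along the tool's x, y, z in cm, then the turn about the tool's z in degrees. A call has 1 to 20 rows; each row is the pose to reach, as a shift and turn from the pose commanded when the call began, along the tool's axes at that moment; what a row does not reach only later rows make up. A row lasts 1/12 s, in which the tool goes at most 41.7 mm and 7.16 degrees, less where a joint would pass 70% of its speed; a pose out of reach is approached as far as the arm can. A call with a gripper value outside its range is refused whole. The fingers move at their own pace and stop on an object; FORCE is the grip in N (left out, the last holds). Time passes only in rows, so rows that repeat a pose let the fingers close. It gives the time, the measured TCP pose, the force, the opening and the grip force at its end, in the units of the state.
- ctrl.state(): the state, without advancing time (a new reading comes with each control period).
- ctrl.get_image(name): name is "side" or "top"; returns a dict with "pixels" (420x560x3 uint8, red, green, blue), "range_z" (420x560 float32, m along the optical axis (not along the pixel's ray), 0 where there is no reading), "K" (3x3 intrinsics, pixels), "pose" (4x4, takes a point from camera to world coordinates). Camera axes: x right, y down, z forward; pixel columns grow to the right and rows downward; lengths in m; the calibration is good to about 2 mm. A picture is of the moment at which its call begins.
- ctrl.sign_off(): hands the job in; it is judged then, once.
The state is a dict: "t": time; "qpos": joint angles; "joint_velocities": joint speeds; "tau": joint torques, N m; "position": TCP position; "tool_rot": TCP orientation; "wrist_force": force on the tool from outside, world axes, zero at the start; "torque": the same for the moment, N m; "gripper_width": opening from 0.0 (shut) to 1.0 (fully open); "grasp_force": force on a finger pad.
Only numpy, scipy, OpenCV 4.12 (cv2) and the standard library are available. Lean on these libraries where they do the work, as an engineer would, in place of code of your own. Each camera call takes 0.05 s, during which the arm holds its last target. There are 200 camera calls.

## Working session

There is one attempt and no reset: what is moved stays moved. The work goes in short steps, Python scripts to look and compute and a shell command to move; the robot and the scene stay as the last step left them, time stands still between calls to the robot, and variables do not carry over. Pictures are saved under pics/ and viewed, at most 10 in all, crops included, and the job is handed in when it is done.

```bash
mkdir -p pics
python3 - <<'E'
from station import ctrl
import cv2,numpy as np
for n in("side","top"):
    d=ctrl.get_image(n); cv2.imwrite(f"pics/{n}0.png",d["pixels"][:,:,::-1]); np.savez(f"{n}0.npz",**d); print(n,d["K"].round(1).tolist(),d["pose"].round(3).tolist())
s=ctrl.state();print(s)
E
```

```text
side [[440.4, 0.0, 283.8], [0.0, 440.4, 209.4], [0.0, 0.0, 1.0]] [[-0.804, -0.199, 0.56, 0.035], [-0.594, 0.308, -0.743, 0.72], [-0.025, -0.93, -0.366, 0.407], [0.0, 0.0, 0.0, 1.0]]
top [[422.6, 0.0, 277.5], [0.0, 422.6, 207.1], [0.0, 0.0, 1.0]] [[0.016, -0.997, 0.074, 0.474], [-1.0, -0.016, 0.005, 0.021], [-0.003, -0.075, -0.997, 0.932], [0.0, 0.0, 0.0, 1.0]]
{'t': 0.1, 'qpos': array([-1.38179271e+00,  2.59264723e-01,  1.53597495e+00, -1.42469157e-05,
        1.34800486e+00, -2.02815166e-01]), 'joint_velocities': array([-0.00061348, -0.00135839, -0.00115864, -0.00013599, -0.001237  ,
        0.00069466]), 'tau': array([ 2.43942501e-03, -4.46969390e+01, -2.91246307e+01, -3.10037922e-04,
        6.26640511e-03,  8.70947559e-06]), 'position': array([ 0.20994643, -0.50783708,  0.23056021]), 'tool_rot': array([-8.25970908e-04,  9.80870412e-01,  1.94660094e-01, -1.24220165e-06]), 'wrist_force': array([-0.2578421 ,  0.97626475, -0.26502717]), 'torque': array([-0.00464451,  0.01642306,  0.02599516]), 'grasp_force': 0.0, 'gripper_width': 0.9989579767645436}
```

View pics/side0.png

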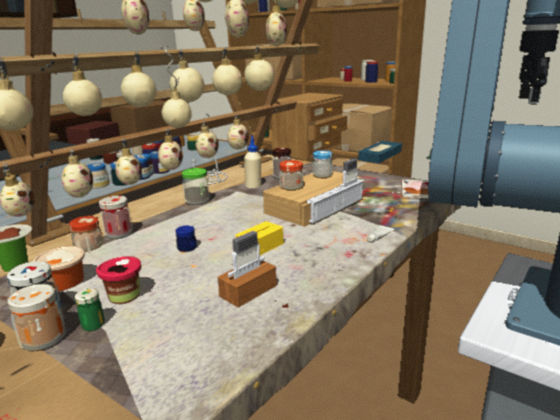

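View pics/top0.png

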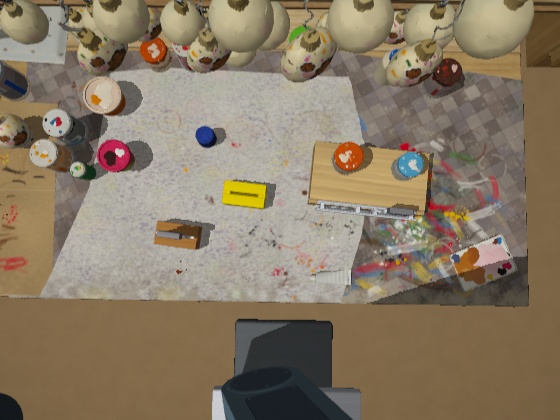

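The side view shows the wooden stand at (248,282) with the grey grip bar at (245,241) and the riser at (320,195). The top view shows the stand at (178,235), the yellow decoy at (245,194), the riser at (370,180) with its front slot near (365,210), and the fitted holder at (390,211).

```bash
cat > h.py <<'E'
import numpy as np,cv2
def load(n): return dict(np.load(n+".npz"))
def cloud(d):
    K,P=d["K"],d["pose"]; z=d["range_z"]; v,u=np.mgrid[:z.shape[0],:z.shape[1]]
    c=np.dstack([(u-K[0,2])/K[0,0]*z,(v-K[1,2])/K[1,1]*z,z]); return c@P[:3,:3].T+P[:3,3]
def ray(d,u,v,h):
    K,P=d["K"],d["pose"]; r=P[:3,:3]@np.array([(u-K[0,2])/K[0,0],(v-K[1,2])/K[1,1],1]); return P[:3,3]+r*(h-P[2,3])/r[2]
E
python3 - <<'E'
from h import *
t=load("top0");s=load("side0")
def rect(d,C,box,zl,name):
    u0,u1,v0,v1=box; m=np.zeros(C.shape[:2],bool); m[v0:v1,u0:u1]=1
    m&=(C[...,2]>zl[0])&(C[...,2]<zl[1])&(d["range_z"]>0)
    p=C[m]; 
    if len(p)<10: print(name,len(p));return
    r=cv2.minAreaRect(p[:,:2].astype(np.float32)); print(name,len(p),"mean",p.mean(0).round(4),"med z",np.median(p[:,2]).round(4),"rect c",np.round(r[0],4),"size",np.round(r[1],4),"ang",round(r[2],2))
T=cloud(t);S=cloud(s)
print("table z",np.median(T[230:280,100:150,2]),np.median(S[320:350,200:220,2]))
rect(t,T,(140,215,205,260),(.03,.048),"top stand")
rect(t,T,(140,215,205,260),(.09,.12),"top grip")
rect(s,S,(210,290,225,310),(.03,.048),"side stand")
rect(s,S,(210,290,225,310),(.085,.115),"side grip")
rect(t,T,(295,445,130,225),(.05,.068),"top riser")
rect(t,T,(295,445,130,225),(.075,.105),"top fitted+jars")
rect(t,T,(370,445,195,225),(.075,.105),"top fitted")
rect(s,S,(250,380,150,230),(.05,.068),"side riser")
rect(s,S,(335,365,155,190),(.07,.11),"side fitted")
a=cv2.resize(t["pixels"][195:225,300:440],None,fx=5.6,fy=5.6,interpolation=cv2.INTER_CUBIC)
b=cv2.resize(t["pixels"][210:260,140:220],None,fx=5,fy=5,interpolation=cv2.INTER_CUBIC)
c=cv2.resize(s["pixels"][150:230,255:375],None,fx=4,fy=4,interpolation=cv2.INTER_CUBIC)
o=np.zeros((600,800,3),np.uint8); o[:168,:784]=a[:168,:784]; o[170:420,:400]=b; o[170:490,:][:, 400:800]=c[:320,:400]
cv2.imwrite("pics/crop1.png",o[:,:,::-1])
E
```

```text
table z 0.0005937815278793113 0.0020426131906994827
top stand 827 mean [0.478  0.235  0.0397] med z 0.0399 rect c [0.4781 0.2382] size [0.0912 0.0499] ang 83.11
top grip 161 mean [0.4781 0.2363 0.1047] med z 0.1053 rect c [0.4782 0.2383] size [0.0463 0.0124] ang 83.61
side stand 1337 mean [0.4978 0.2019 0.0393] med z 0.0406 rect c [0.5181 0.1776] size [0.0934 0.2484] ang 31.91
side grip 385 mean [0.4759 0.2435 0.0982] med z 0.0988 rect c [0.4782 0.2415] size [0.0515 0.0139] ang 81.37
top riser 5867 mean [ 0.5913 -0.1594  0.06  ] med z 0.0602 rect c [ 0.5973 -0.1643] size [0.24   0.1445] ang 84.69
top fitted+jars 322 mean [ 0.6091 -0.1623  0.0933] med z 0.0962 rect c [ 0.5897 -0.1615] size [0.1659 0.1226] ang 85.55
top fitted 26 mean [ 0.5302 -0.1923  0.0964] med z 0.0978 rect c [ 0.5275 -0.2005] size [0.0335 0.0068] ang 67.11
side riser 1884 mean [ 0.6038 -0.1398  0.0598] med z 0.0609 rect c [ 0.7628 -0.2037] size [0.2582 0.5105] ang 75.85
side fitted 209 mean [ 0.5292 -0.2078  0.0899] med z 0.0895 rect c [ 0.5285 -0.211 ] size [0.0571 0.0131] ang 77.78
```

View pics/crop1.png

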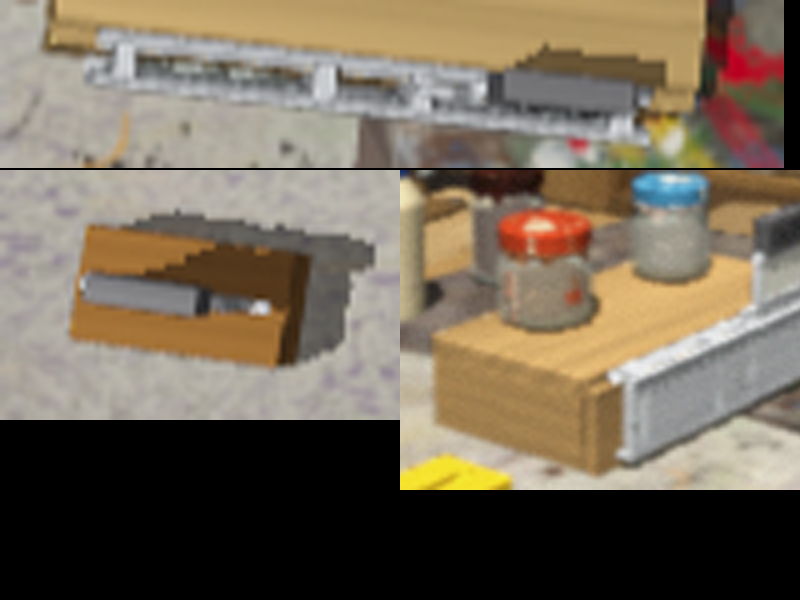

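Crop 1 shows the empty slot between its white end stops at crop x≈135 and x≈313 (centre about u=340, v≈207). The fitted holder's grip is at crop (570,88), and the loose grip lies diagonally on the block. Next I'll refine the bay position and work out the first move.

```bash
cat >> h.py <<'E'
def shift(pos,rot,target,yaw_y):
    from scipy.spatial.transform import Rotation as R
    M=R.from_quat(np.roll(rot,-1)).as_matrix(); d=M.T@(np.array(target)-pos)*100
    a=np.degrees(np.arctan2(M[1,1],M[0,1])); t=(a-yaw_y+90)%180-90
    print("shift cm",d.round(2),"turn",round(t,2)," tool y dir",round(a,2))
E
python3 - <<'E'
from h import *
from station import ctrl
t=load("top0");s=load("side0");T=cloud(t);S=cloud(s)
def rect(C,m,name):
    p=C[m]; r=cv2.minAreaRect(p[:,:2].astype(np.float32)); q=p[:,:2]-p[:,:2].mean(0); w=np.linalg.svd(q,full_matrices=0)[2][0]
    print(name,len(p),p.mean(0).round(4),"rect",np.round(r[0],4),np.round(r[1],4),round(r[2],2),"pca",round(np.degrees(np.arctan(w[1]/w[0])),2))
def box(C,u0,u1,v0,v1,a,b):
    m=np.zeros(C.shape[:2],bool); m[v0:v1,u0:u1]=1; return m&(C[...,2]>a)&(C[...,2]<b)
rect(T,box(T,375,445,195,225,.11,.127),"fit grip top")
rect(S,box(S,335,365,150,190,.1,.125),"fit grip side")
rect(T,box(T,140,215,205,260,.098,.12),"grip top")
# wood mask
h=cv2.cvtColor(t["pixels"],cv2.COLOR_RGB2HSV)
m=box(T,300,440,135,222,.052,.068)
wood=m&(h[...,1]>80); rect(T,wood,"wood"); met=m&(h[...,1]<60)&(np.mgrid[:420,:560][0]>192); rect(T,met,"metal")
# slot centre line: for each column, metal row extent
for u in range(326,356,3):
    c=t["pixels"][196:218,u].astype(int).sum(1)//3; print(u,c.tolist(), (T[196:218,u,2]*1000).astype(int).tolist())
for u,v in((322.3,205.3),(340,207.7),(357.5,209.5)): print(ray(t,u,v,.06).round(4))
st=ctrl.state(); shift(st["position"],st["tool_rot"],(.478,.238,.20),-6.7)
E
```

```text
fit grip top 162 [ 0.5302 -0.2121  0.1196] rect [ 0.5304 -0.2129] [0.0463 0.0124] 84.9 pca 85.17
fit grip side 139 [ 0.5287 -0.2056  0.1119] rect [ 0.5301 -0.2106] [0.0474 0.0136] 82.49 pca 80.09
grip top 153 [0.4781 0.2372 0.1053] rect [0.4782 0.2384] [0.046  0.0124] 83.61 pca 83.02
wood 5143 [ 0.5983 -0.1605  0.0603] rect [ 0.6043 -0.1649] [0.24   0.1305] 84.82 pca 83.01
metal 651 [ 0.5369 -0.1477  0.0582] rect [ 0.537  -0.1587] [0.2059 0.0233] 84.69 pca 83.36
326 [158, 161, 162, 158, 145, 165, 190, 177, 152, 78, 102, 114, 130, 172, 185, 147, 177, 178, 173, 165, 166, 171] [61, 62, 62, 62, 58, 60, 58, 59, 54, 38, 35, 37, 54, 56, 59, 15, 1, 1, 2, 1, 0, -1]
329 [156, 159, 162, 158, 135, 154, 191, 176, 151, 98, 119, 100, 117, 155, 172, 158, 167, 178, 174, 170, 170, 169] [60, 58, 61, 61, 58, 56, 60, 56, 56, 44, 35, 34, 32, 56, 59, 59, 2, 0, -2, 2, -3, 2]
332 [154, 158, 160, 161, 151, 158, 177, 172, 157, 98, 138, 161, 116, 139, 174, 187, 163, 175, 171, 171, 159, 134] [55, 61, 61, 60, 59, 56, 59, 60, 57, 53, 29, 34, 35, 54, 60, 57, 4, 0, 0, 3, 0, 1]
335 [153, 157, 160, 161, 157, 145, 165,
[... 790 characters left out ...]
 137, 160, 191, 175, 149, 100, 121, 98, 117, 158, 171, 156, 171, 168, 165, 168] [62, 61, 60, 57, 60, 61, 58, 61, 56, 54, 54, 44, 36, 32, 32, 58, 59, 58, 0, 1, 3, 1]
350 [148, 151, 154, 156, 157, 159, 147, 156, 180, 170, 155, 96, 91, 95, 107, 137, 158, 165, 157, 173, 175, 176] [59, 61, 59, 61, 60, 63, 60, 59, 58, 59, 54, 53, 30, 34, 31, 54, 59, 59, 0, 0, 0, 2]
353 [147, 150, 153, 155, 157, 158, 156, 150, 165, 187, 168, 138, 81, 84, 99, 126, 171, 180, 135, 169, 168, 168] [57, 63, 63, 61, 61, 59, 61, 60, 58, 57, 53, 51, 36, 26, 28, 54, 59, 57, 17, 0, 0, 0]
[ 0.5443 -0.0675  0.06  ]
[ 0.5399 -0.1041  0.06  ]
[ 0.5367 -0.1403  0.06  ]
shift cm [ 53.25 -58.69   3.17] turn -60.85  tool y dir -67.55
```

```bash
python3 -m handwheel '[[0,[53.2,-58.7,2],-60.8],[0,[53.2,-58.7,2],-60.8],[0,[53.2,-58.7,2],-60.8],[0,[53.2,-58.7,2],-60.8],[0,[53.2,-58.7,2],-60.8],[0,[53.2,-58.7,2],-60.8],[0,[53.2,-58.7,2],-60.8],[0,[53.2,-58.7,2],-60.8],[0,[53.2,-58.7,2],-60.8],[0,[53.2,-58.7,2],-60.8],[0,[53.2,-58.7,2],-60.8],[0,[53.2,-58.7,2],-60.8],[0,[53.2,-58.7,2],-60.8],[0,[53.2,-58.7,2],-60.8],[0,[53.2,-58.7,2],-60.8],[0,[53.2,-58.7,2],-60.8],[0,[53.2,-58.7,2],-60.8],[0,[53.2,-58.7,2],-60.8],[0,[53.2,-58.7,2],-60.8],[0,[53.2,-58.7,2],-60.8]]' 60
python3 - <<'E'
from h import *
from station import ctrl
st=ctrl.state(); print(st["t"],st["position"]); shift(st["position"],st["tool_rot"],(.478,.2383,.076),-6.7)
E
```

```text
t: 1.77
position: [0.4787, 0.2434, 0.2103]
tool_rot: [-0.001, 0.746, 0.666, 0.001]
wrist_force: [0.1, -0.5, 0.0]
gripper_width: 0.497
grasp_force: 0.0
1.7667 [0.47872858 0.2434359  0.2103048 ]
shift cm [-5.600e-01 -1.000e-02  1.343e+01] turn 0.21  tool y dir -6.49
```

```bash
python3 -m handwheel '[[0,[0,0,0],0],[0,[0,0,0],0]]' >/dev/null
python3 - <<'E'
from h import *
from station import ctrl
st=ctrl.state(); print(st["t"],st["position"]); shift(st["position"],st["tool_rot"],(.478,.2383,.076),-6.7)
E
```

```text
1.9333 [0.47683446 0.23699933 0.2105715 ]
shift cm [ 0.16  0.12 13.46] turn 0.01  tool y dir -6.69
```

```bash
python3 -m handwheel '[[0,[0.15,0.1,3],0],[0,[0.15,0.1,6],0],[0,[0.15,0.1,9],0],[0,[0.15,0.1,11],0],[0,[0.15,0.1,12.5],0],[0,[0.15,0.1,13.4],0],[0,[0.15,0.1,13.4],0],[0,[0.15,0.1,13.4],0]]'
python3 -m handwheel '[[-1,[0,0,0],0],[-1,[0,0,0],0],[-1,[0,0,0],0],[-1,[0,0,0],0],[-1,[0,0,0],0],[-1,[0,0,0],0],[-1,[0,0,0],0],[-1,[0,0,0],0]]' 60
```

```text
t: 2.6
position: [0.4789, 0.2377, 0.0777]
tool_rot: [0.0, 0.748, 0.664, -0.0]
wrist_force: [0.2, -1.2, 0.8]
gripper_width: 0.5
grasp_force: 0.0
t: 3.27
position: [0.4796, 0.2389, 0.0787]
tool_rot: [0.001, 0.747, 0.664, 0.001]
wrist_force: [-0.5, 0.3, 6.3]
gripper_width: 0.128
grasp_force: 59.1
```

```bash
python3 -m handwheel '[[-1,[0,0,-0.5],0],[-1,[0,0,-1],0],[-1,[0,0,-2],0],[-1,[0,0,-3],0],[-1,[0,0,-4],0],[-1,[0,0,-6],0],[-1,[0,0,-8],0],[-1,[0,0,-9.5],0],[-1,[0,0,-10.5],0],[-1,[0,0,-10.5],0],[-1,[0,0,-10.5],0],[-1,[0,0,-10.5],0]]'
python3 - <<'E'
from h import *
from station import ctrl
st=ctrl.state(); print(st["position"]); shift(st["position"],st["tool_rot"],(.5401,-.1036,.165),-5.2)
E
```

```text
t: 4.27
position: [0.4781, 0.2385, 0.1815]
tool_rot: [-0.0, 0.748, 0.664, -0.001]
wrist_force: [-0.8, -0.5, -0.1]
gripper_width: 0.125
grasp_force: 58.5
[0.47809367 0.23854142 0.18153112]
shift cm [-33.25  10.18   1.66] turn -1.55  tool y dir -6.75
```

```bash
python3 -m handwheel '[[-1,[-2,0.6,0],0],[-1,[-5,1.5,0],0],[-1,[-8,2.4,0],0],[-1,[-11,3.4,0],-0.5],[-1,[-14,4.3,0],-1],[-1,[-17,5.2,0],-1.5],[-1,[-20,6.1,0],-1.5],[-1,[-23,7,0],-1.5],[-1,[-26,8,0],-1.5],[-1,[-29,8.9,0],-1.5],[-1,[-31.5,9.6,0],-1.5],[-1,[-33.2,10.2,0],-1.5],[-1,[-33.2,10.2,0.7],-1.5],[-1,[-33.2,10.2,0.7],-1.5],[-1,[-33.2,10.2,0.7],-1.5],[-1,[-33.2,10.2,0.7],-1.5]]'
python3 - <<'E'
from h import *
from station import ctrl
st=ctrl.state(); print(st["position"]); shift(st["position"],st["tool_rot"],(.5401,-.1036,.165),-5.2)
for n in("side","top"):
    d=ctrl.get_image(n); np.savez(n+"1.npz",**d)
    c=d["pixels"][110:250,230:400] if n=="side" else d["pixels"][100:250,270:450]
    cv2.imwrite(f"pics/{n}1.png",cv2.resize(c,None,fx=4,fy=4,interpolation=cv2.INTER_CUBIC)[:,:,::-1])
E
```

```text
t: 5.6
position: [0.5403, -0.1016, 0.1746]
tool_rot: [-0.001, 0.738, 0.674, -0.0]
wrist_force: [0.5, 0.8, -1.0]
gripper_width: 0.13
grasp_force: 58.5
[ 0.54033664 -0.10161034  0.17460037]
shift cm [-0.2  -0.    0.96] turn 0.01  tool y dir -5.19
```

View pics/side1.png

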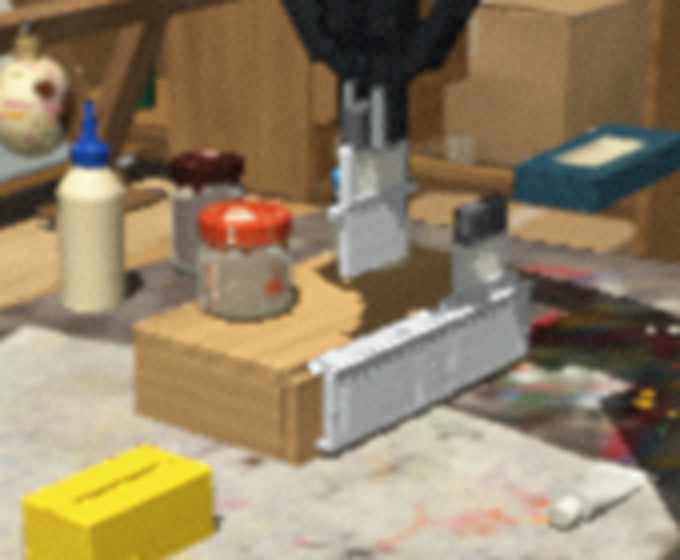

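View pics/top1.png

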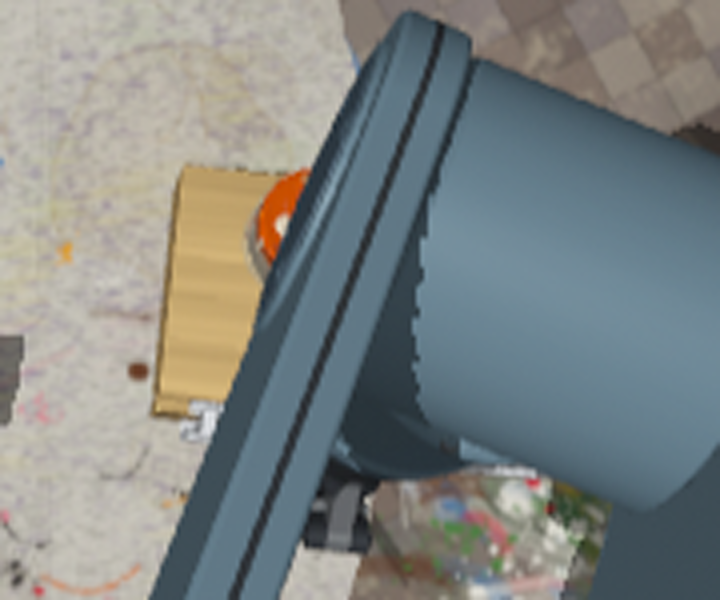

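The side crop shows the holder held upright, with its blade's lower edge at crop (342–408, 278–260), above the empty bay. The fitted one is at (480,250). The top view is blocked by the arm. I'll compare the front-face planes of the held and fitted holders in the side depth image.

Run:
```python
from h import *
s=load("side1");C=cloud(s)
a=np.radians(-5.1);n=np.array([np.cos(a),np.sin(a)]);e=np.array([-n[1],n[0]])
def an(u0,u1,v0,v1,zl,name):
    p=C[v0:v1,u0:u1].reshape(-1,3); p=p[(p[:,2]>zl[0])&(p[:,2]<zl[1])]; x=p[:,:2]@n; k=abs(x-.5475)<.02; p=p[k];x=x[k];y=p[:,:2]@e
    f=np.polyfit(y-y.mean(),x,1); g=np.polyfit(p[:,2]-p[:,2].mean(),x,1)
    print(name,len(p),"n med",np.median(x).round(4),"y pct",np.percentile(y,[2,50,98]).round(4),"z",np.percentile(p[:,2],[2,98]).round(4),"yaw/tilt deg",np.degrees([f[0],g[0]]).round(2))
an(310,336,145,182,(.095,.18),"held")
an(316,332,164,178,(.095,.18),"held blade")
an(343,358,168,184,(.07,.094),"fitted plate")
an(343,358,155,184,(.096,.122),"fitted grip")
b=np.array([.5401,-.1036]);print("bay",b@n,b@e,"fit",np.array([.5304,-.2129])@n,"tcp",np.array([.5403,-.1016])@n,np.array([.5403,-.1016])@e)
```

```text
held 513 n med 0.5453 y pct [-0.0804 -0.0475 -0.0225] z [0.109  0.1781] yaw/tilt deg [ 0.98 -1.72]
held blade 189 n med 0.5454 y pct [-0.0779 -0.0488 -0.025 ] z [0.1079 0.1398] yaw/tilt deg [-0.09 -0.02]
fitted plate 133 n med 0.5462 y pct [-0.1883 -0.1616 -0.1352] z [0.0707 0.0939] yaw/tilt deg [0.89 0.74]
fitted grip 150 n med 0.5438 y pct [-0.1827 -0.1546 -0.1387] z [0.0976 0.1216] yaw/tilt deg [5.67 4.12]
bay 0.54717122858372 -0.055178044638990655 fit 0.5472257768967375 tcp 0.5471926482030692 -0.05316818364879582
```

```bash
python3 -m handwheel '[[-1,[-0.15,0.05,1.5],0],[-1,[-0.15,0.05,3],0],[-1,[-0.15,0.05,4],0],[-1,[-0.15,0.05,4.6],0],[-1,[-0.15,0.05,5.1],0],[-1,[-0.15,0.05,5.1],0],[-1,[-0.15,0.05,5.1],0]]'
python3 -m handwheel '[[-1,[0,0,0.3],0],[-1,[0,0,0.6],0],[-1,[0,0,0.9],0],[-1,[0,0,0.9],0]]'
```

```text
t: 6.28
position: [0.5415, -0.1044, 0.1245]
tool_rot: [0.0, 0.739, 0.674, 0.0]
wrist_force: [-0.5, 0.0, 0.0]
gripper_width: 0.128
grasp_force: 58.6
t: 6.62
position: [0.541, -0.1044, 0.1148]
tool_rot: [-0.0, 0.739, 0.674, -0.0]
wrist_force: [0.1, 0.5, -0.3]
gripper_width: 0.13
grasp_force: 58.6
```

```bash
python3 -m handwheel '[[-1,[0,0,0.3],0],[-1,[0,0,0.6],0],[-1,[0,0,0.9],0],[-1,[0,0,0.9],0],[-1,[0,0,0.9],0]]'
python3 -m handwheel '[[-1,[0,0,0.1],0],[-1,[0,0,0.2],0],[-1,[0,0,0.3],0],[-1,[0,0,0.4],0],[-1,[0,0,0.5],0],[-1,[0,0,0.5],0],[-1,[0,0,0.5],0]]'
```

```text
t: 7.03
position: [0.5412, -0.1044, 0.106]
tool_rot: [-0.0, 0.739, 0.674, -0.0]
wrist_force: [0.7, -0.7, -0.0]
gripper_width: 0.131
grasp_force: 58.6
t: 7.62
position: [0.5415, -0.1046, 0.1016]
tool_rot: [0.0, 0.739, 0.674, 0.0]
wrist_force: [-0.6, -0.1, 3.2]
gripper_width: 0.129
grasp_force: 59.0
```

The bar is felt at 3.2 N at about the expected height, with no side load. I'll firm up the grip and push on.

```bash
python3 -m handwheel '[[-1,[0,0,0],0],[-1,[0,0,0],0],[-1,[0,0,0.1],0],[-1,[0,0,0.2],0],[-1,[0,0,0.3],0],[-1,[0,0,0.4],0],[-1,[0,0,0.5],0],[-1,[0,0,0.5],0],[-1,[0,0,0.5],0]]' 100
python3 -m handwheel '[[-1,[0,0,0.1],0],[-1,[0,0,0.2],0],[-1,[0,0,0.3],0],[-1,[0,0,0.3],0],[-1,[0,0,0.3],0]]'
```

```text
t: 8.37
position: [0.5415, -0.1046, 0.0964]
tool_rot: [0.0, 0.739, 0.674, 0.0]
wrist_force: [-0.8, 0.8, 4.5]
gripper_width: 0.118
grasp_force: 100.5
t: 8.78
position: [0.5416, -0.1046, 0.0936]
tool_rot: [0.0, 0.739, 0.674, 0.0]
wrist_force: [-1.0, 0.3, 7.0]
gripper_width: 0.118
grasp_force: 100.7
```

```bash
python3 -m handwheel '[[-1,[0,0,0.05],0],[-1,[0,0,0.1],0],[-1,[0,0,0.15],0],[-1,[0,0,0.15],0],[-1,[0,0,0.15],0]]'
python3 -m handwheel '[[-1,[0,0,0.05],0],[-1,[0,0,0.1],0],[-1,[0,0,0.15],0],[-1,[0,0,0.15],0],[-1,[0,0,0.15],0]]'
```

```text
t: 9.2
position: [0.5416, -0.1046, 0.0928]
tool_rot: [0.0, 0.739, 0.674, 0.0]
wrist_force: [-2.6, 1.5, 11.6]
gripper_width: 0.119
grasp_force: 101.7
t: 9.62
position: [0.5418, -0.1046, 0.0927]
tool_rot: [0.001, 0.739, 0.674, 0.0]
wrist_force: [-6.1, 1.8, 20.6]
gripper_width: 0.116
grasp_force: 103.2
```

The descent stopped at 0.0927, the predicted home height, and the force rose past the spring's 8 N, so the shoulders are down on the stops. I'll check it in an image.

```bash
python3 -m handwheel '[[-1,[0,0,0],0],[-1,[0,0,0],0],[-1,[0,0,0],0]]'
python3 - <<'E'
from h import *
from station import ctrl
d=ctrl.get_image("side")
cv2.imwrite("pics/side2.png",cv2.resize(d["pixels"][110:250,230:400],None,fx=4,fy=4,interpolation=cv2.INTER_CUBIC)[:,:,::-1])
E
```

```text
t: 9.87
position: [0.5418, -0.1046, 0.0927]
tool_rot: [0.001, 0.739, 0.674, 0.0]
wrist_force: [-6.4, 1.2, 20.7]
gripper_width: 0.118
grasp_force: 103.2
```

View pics/side2.png

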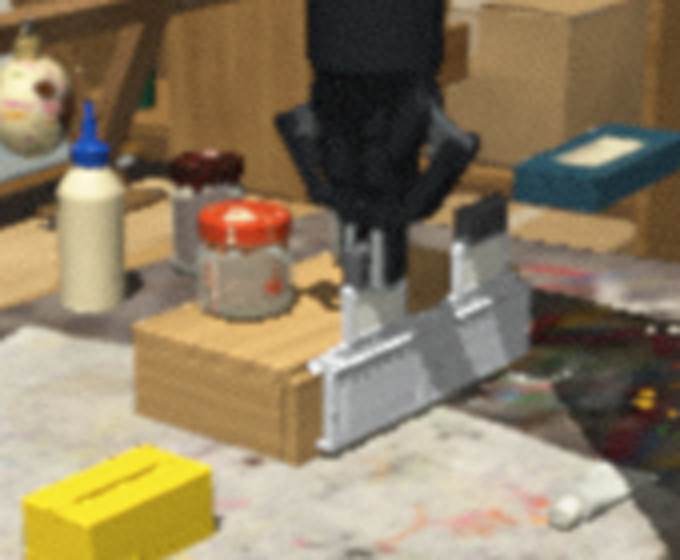

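The crop shows the holder seated behind the lip, with its plate at (375,310) level with the fitted one at (480,265) along the lip. It is still gripped, and the jars and tube haven't moved.

```bash
python3 -c "
from station import ctrl
print(ctrl.sign_off())"
```

```text
the job is handed in; nothing more can be done
None
```

The label holder is fully home in the empty bay, shoulders on the end stops, still gripped and pressed down with about 20 N. I handed the job in at about 10 s, and the jars and paint tube were not touched.

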